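# Build the jar tower on the cork mat

### The arm

A 6-joint arm with a two-finger parallel gripper is mounted at the origin on a cart in front of the work surface, level with it; the furniture and walls round the work are solid. World frame = base frame: x ahead of the robot, y to its left, z up, the work surface at z = 0. Lengths are in m, angles in rad, forces in N, time in s.
With the tool pointing down it reaches from about 0.35 to 0.975 m from the base axis. Payload 7.1 kg.
Tool frame: the origin (TCP) lies midway between the tips of the shut fingers; the grasp point (between the pads) lies 19 mm behind it; z points along the fingers, y is the line along which they close (so a half turn about z gives the same grasp; the last joint's range is limited). The gripper opens to 88 mm and grips with 3 to 60 N. Pads are 20 mm wide; open, the fingers measure 115 mm over their backs; the gripper's body (75 mm by 178 mm) begins 61 mm behind the grasp point.
Start: joints at [-1.319, 0.423, 1.63, -0, 1.089, -0.019], TCP at [0.167, -0.602, 0.223] pointing down, gripper open.
Joint ranges: [-3, 3], [-0.9, 2.11], [0.09, 2.58], [-1.31, 4.45], [0.11, 2.69], [-2.54, 2.54]. Speed limits (rad/s): [2.39, 2.39, 3.01, 3.14, 3.14, 3.14].

### API

Orientations are given as a unit quaternion [w, x, y, z].
In Python, from station import move_pose, movel, movej, command_gripper, wait, inverse_kinematics, read_camera, camera_info, MotionError, job_done, get_time, get_joint_pos, get_qvel, get_effort, get_tcp_pos, get_ee_rot, get_ft_force, get_ft_torque, get_grip_width, get_finger_force gives the robot as it stands. Calls block until the motion is done:
- move_pose(position, orientation): joint-space move of the TCP to a pose.
- movel(position, frame=None, v=0.15, until_force=None): straight line of the TCP; frame=None keeps the orientation; v is the mean speed in m/s. With until_force (N) it stops when the force on the tool has changed by that much, and returns True; else False.
- movej(angles): joint-space move.
- command_gripper(opening): opening from 0.0 (shut) to 1.0 (fully open); the grip force is fixed at half the most; returns when the fingers have stopped.
- wait(seconds).
- inverse_kinematics(position, orientation): joint angles nearest the present ones, or None.
- read_camera(name): name is "scene" or "top"; returns the picture (384x512x3 uint8, red, green, blue); there is no depth.
- camera_info(name): a dict with "intrinsics" (3x3 intrinsics, pixels), "T" (4x4, takes a point from camera to world coordinates). Camera axes: x right, y up, looking along -z (the intrinsics and any distortion apply to the point x, -y, -z); pixel columns grow to the right and rows downward; lengths in m; the calibration is good to about 2 mm. A picture is of the moment at which its call begins. camera_info takes no time and is no camera call.
A pose or a line that the arm cannot do raises MotionError and nothing moves.
- job_done(): hands the job in; it is judged then, once.
Readings, each from a call of its own:
- get_time(): time.
- get_joint_pos(): joint angles.
- get_qvel(): joint speeds.
- get_effort(): joint torques, N m.
- get_tcp_pos(): TCP position.
- get_ee_rot(): TCP orientation.
- get_ft_force(): force on the tool from outside, world axes, zero at the start.
- get_ft_torque(): the same for the moment, N m.
- get_grip_width(): opening from 0.0 (shut) to 1.0 (fully open).
- get_finger_force(): force on a finger pad.
Only numpy, scipy, OpenCV 4.12 (cv2) and the standard library are available. Lean on these libraries where they do the work, as an engineer would, in place of code of your own. Each camera call takes 0.05 s, during which the arm holds its last target. There are 200 camera calls.

### The job

Clear the round cork mat by moving the salt shaker to the middle of the square slate coaster, then build the jar tower on the mat: the largest jar in the middle of the mat, the middle-sized jar on it, the small open jar on top of that, each standing flat inside the rim of the one below, and finally the knobbed wooden lid on the small jar. Work in that order, and leave the tin, the honey jar and the espresso cup standing where they are.

Things in the scene. Friction and masses are not known exactly. Their poses are not given: they have to be found in the camera images.
- jar_large: Largest jar: round white stoneware jar, 68 mm across, 60 mm high (to the rim), closed by a flat wooden lid fixed 3 mm below the rim (recess 62 mm wide). Straight sides from 12 mm up; foot 60 mm wide. About 0.22 kg, loose. Grip it across the sides, about 35 mm above its underside. Origin: centre of its underside, z up along its axis.
- jar_medium: Middle jar: the same kind of white jar with a wooden lid, 54 mm across, 50 mm high, its foot 46 mm wide; recess inside the rim 48 mm wide and 3 mm deep. Standing on the largest jar its underside is 57 mm above that jar's underside. About 0.14 kg, loose. Grip it across the sides, about 32 mm above its underside. Origin: centre of its underside, z up along its axis.
- jar_small: Smallest jar: white stoneware, open and empty (no lid, no handle), 44 mm across, 45 mm high, mouth 38 mm wide, foot 32 mm wide. Standing on the middle jar its underside is 47 mm above that jar's underside. About 0.09 kg, loose. Grip it across the outside, about 30 mm above its underside. Origin: centre of its underside, z up along its axis.
- knob_lid: Turned wooden lid, 50 mm high, 0.045 kg, loose; it stands on its cork plug (24 mm wide, 8 mm long). Above the plug a disc 44 mm wide (z 8 to 14 mm), then an upright knob 22 mm wide (z 19 to 50 mm): grip it at about z 38 mm. In place the plug is in the small jar's mouth, the disc on its rim, the underside 37 mm above the jar's underside. Origin: centre of the plug's underside, z up.
- salt_shaker: Salt shaker: round, 44 mm across, 90 mm high, glass lower part half full of white and a domed grey-white top; at the start it stands on the cork mat. Loose. Grip it across the body about 45 mm above its underside. Origin: centre of its underside, z up along its axis.
- cork_mat: Round cork mat, 110 mm across, 8 mm thick, fixed to the worktop. Origin: centre of its underside; its top is 8 mm above.
- slate_coaster: Square dark slate coaster, 100 x 100 mm, 6 mm thick, fixed to the worktop, empty at the start. Origin: centre of its underside; its top is 6 mm above; x and y along its sides.
- tomato_tin: Bystander: printed tin, 57 mm across, 72 mm high, standing loose. Not to be moved. Origin: centre of its underside, z up along its axis.
- honey_jar: Bystander: glass jar of honey with a yellow lid, about 60 mm across, 95 mm high, standing loose. Not to be moved. Origin: centre of its underside, z up along its axis.
- espresso_cup: Bystander: small white cup with a handle, 59 mm wide, 88 mm long over the handle (handle to its own -y), 55 mm high, standing loose. Not to be moved. Origin: below the middle of the whole length, at the underside.

How it is judged:
By the outcome, as a careful person would: the job done as asked, in the order asked, and still so for the second after the job is handed in, with the robot touching nothing.
It also fails if it takes over 128 s, if anything falls off the work surface, if the arm or the gripper's body presses on something with over 40 N, if the wrist force passes 120 N, or if a joint passes its speed limit or range.

## Working session

There is one attempt and no reset: what is moved stays moved. The work goes in short steps, each a Python script; the robot and the scene stay as the last script left them, time stands still between calls to the robot, and variables do not carry over. Pictures are saved under pics/ and viewed, at most 14 in all, crops included, and the job is handed in when it is done.

```bash
mkdir -p pics; ls; python3 - <<'E'
from station import *
import cv2,numpy as np
for n in("scene","top"):
    im=read_camera(n);cv2.imwrite(f"pics/{n}0.png",im[:,:,::-1]);i=camera_info(n);print({k:(np.round(v,4).tolist() if not isinstance(v,str) else v) for k,v in i.items()})
print(get_time(),get_ee_rot(),get_grip_width())
E
```

```text
pics
{'intrinsics': [[484.5452, 0.0, 253.8143], [0.0, 484.5452, 198.84], [0.0, 0.0, 1.0]], 'T': [[0.5055, 0.3583, -0.7849, -0.4905], [-0.8628, 0.2148, -0.4576, -0.5997], [0.0046, 0.9086, 0.4178, 0.583], [0.0, 0.0, 0.0, 1.0]]}
{'intrinsics': [[408.8185, 0.0, 254.0575], [0.0, 408.8185, 188.7849], [0.0, 0.0, 1.0]], 'T': [[0.0089, 0.9971, -0.0758, 0.4206], [-0.9998, 0.0074, -0.0206, -0.0158], [-0.02, 0.076, 0.9969, 1.2189], [0.0, 0.0, 0.0, 1.0]]}
0.1 [-6.82926030e-04  9.90841893e-01  1.35025446e-01 -8.06468077e-05] 1.0028511165595815
```

View pics/scene0.png

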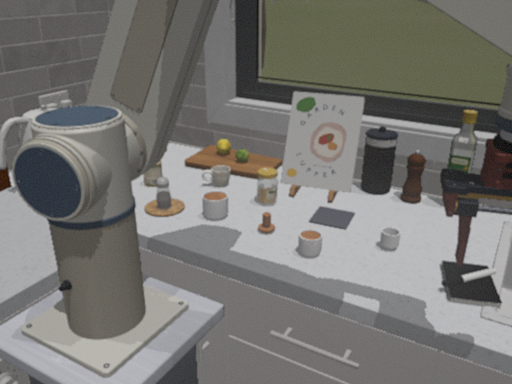

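View pics/top0.png

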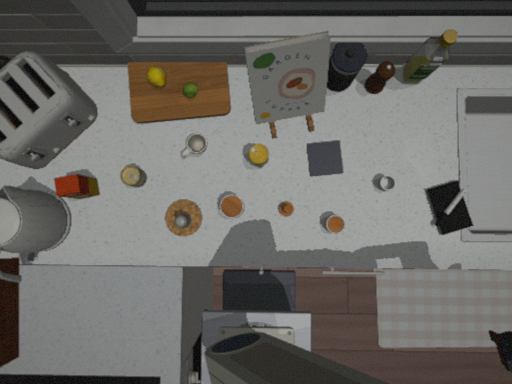

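The scene view shows the whole row. In the top view: mat and shaker (183,218), large jar (232,206), knob lid (286,209), medium jar (335,224), small jar (386,183), coaster (324,158), honey (259,154), tin (132,176), cup (195,145).

```bash
python3 - <<'E'
import cv2,numpy as np
a=cv2.imread('pics/top0.png')[125:245,105:415];cv2.imwrite('pics/top0c.png',cv2.resize(a,None,fx=2.5,fy=2.5,interpolation=cv2.INTER_CUBIC))
a=cv2.imread('pics/scene0.png')[140:270,130:420];cv2.imwrite('pics/scene0c.png',cv2.resize(a,None,fx=2.75,fy=2.75,interpolation=cv2.INTER_CUBIC))
E
cat > h.py <<'E'
from station import *
import cv2,numpy as np
def ray(cam,uv):
    i=camera_info(cam);K=np.array(i['intrinsics']);T=np.array(i['T'])
    d=np.linalg.inv(K)@[uv[0],uv[1],1.];return T[:3,3],T[:3,:3]@(d*[1,-1,-1])
def cast(cam,uv,z):
    o,d=ray(cam,uv);return (o+d*(z-o[2])/d[2])
def proj(cam,p):
    i=camera_info(cam);K=np.array(i['intrinsics']);T=np.array(i['T'])
    q=T[:3,:3].T@(np.array(p)-T[:3,3]);q=K@(q*[1,-1,-1]);return q[:2]/q[2]
def blobs(cam,im,lo,hi,box,amin=15):
    x0,y0,x1,y1=box
    hsv=cv2.cvtColor(np.ascontiguousarray(im[y0:y1,x0:x1]),cv2.COLOR_RGB2HSV)
    m=cv2.inRange(hsv,np.array(lo),np.array(hi))
    n,l,s,c=cv2.connectedComponentsWithStats(m)
    return [(c[k]+[x0,y0],s[k]+np.array([x0,y0,0,0,0])) for k in range(1,n) if s[k][4]>=amin]
E
python3 - <<'E'
from h import *
im=cv2.imread('pics/top0.png')[:,:,::-1]; hsv=cv2.cvtColor(np.ascontiguousarray(im),cv2.COLOR_RGB2HSV)
for n,(u,v) in dict(mat=(172,212),shaker=(182,221),large=(232,206),lid=(286,209),med=(335,224),small=(386,183),rim=(391,183),coast=(324,158),top=(360,200)).items(): print(n,hsv[v,u],np.round(cast('top',(u,v),.0),3))
print("orange");
for c,s in blobs('top',im,(3,90,50),(22,255,255),(105,140,415,245)): print(c.round(2),s)
print("dark");
for c,s in blobs('top',im,(0,0,0),(179,255,100),(295,130,355,190),100): print(c.round(2),s)
E
```

```text
mat [ 16 134 129] [0.442 0.254 0.   ]
shaker [ 30   7 144] [0.415 0.224 0.   ]
large [ 14 161 122] [0.461 0.075 0.   ]
lid [ 13 164 132] [ 0.454 -0.086  0.   ]
med [ 13 155 132] [ 0.411 -0.231  0.   ]
small [ 90   3 165] [ 0.533 -0.383  0.   ]
rim [15  7 70] [ 0.534 -0.398  0.   ]
coast [110  21  74] [ 0.607 -0.199  0.   ]
top [ 54   8 158] [ 0.482 -0.305  0.   ]
orange
[257.61 153.67] [249 144  19  22 188]
[128.55 174.73] [121 166  19  19 146]
[231.26 205.89] [221 196  21  21 334]
[183.25 216.67] [166 200  35  36 814]
[285.71 208.53] [279 202  14  14 155]
[335.22 223.86] [328 216  16  16 197]
dark
[324.35 158.07] [ 307  141   36   35 1088]
```

View pics/top0c.png

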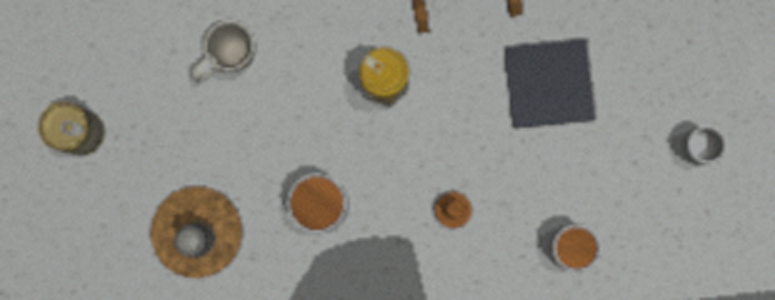

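View pics/scene0c.png

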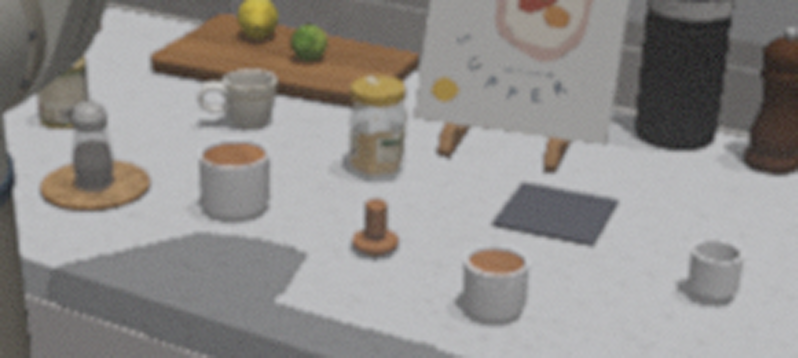

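Crops show all objects unobstructed: lid discs and knob lid are clean orange blobs, small jar's rim is at crop (705,146), and the shaker dome at crop (194,239) in top and (89,105) in scene.

```bash
python3 - <<'E'
from h import *
st=cv2.imread('pics/scene0.png')[:,:,::-1]
ct=lambda x,y:((x+.5)/2.5-.5+105,(y+.5)/2.5-.5+125)
cs=lambda x,y:((x+.5)/2.75-.5+130,(y+.5)/2.75-.5+140)
T=dict(large=((231.2,205.9),.057,cs(234,155)),med=((335.3,223.7),.047,cs(496,263)),lid=((285.6,208.5),.014,cs(375,241)),
 small=(ct(705,146),.045,cs(716,252)),shaker=(ct(194,239),.085,cs(88,110)),mat=((183,217.5),.008,cs(95,184)),coast=((324.4,158.1),.006,cs(556,213)))
for n,(uv,z,uvs) in T.items(): print(n,cast('top',uv,z).round(4),'scene',cast('scene',uvs,z).round(4))
for c,s in blobs('scene',st,(3,90,50),(22,255,255),(130,180,420,270)): print(c.round(2),s)
g=cv2.cvtColor(np.ascontiguousarray(cv2.imread('pics/top0.png')),cv2.COLOR_BGR2GRAY)
m=cv2.inRange(g[130:190,295:355],0,100);c=max(cv2.findContours(m,0,2)[0],key=cv2.contourArea);r=cv2.minAreaRect(c);print(r,cast('top',np.array(r[0])+[295,130],.006))
E
```

```text
large [0.4597 0.0728 0.057 ] scene [0.4602 0.0735 0.057 ]
med [ 0.4118 -0.2237  0.047 ] scene [ 0.4108 -0.2229  0.047 ]
lid [ 0.4548 -0.0842  0.014 ] scene [ 0.4476 -0.0884  0.014 ]
small [ 0.5291 -0.3714  0.045 ] scene [ 0.5272 -0.3735  0.045 ]
shaker [0.4177 0.2061 0.085 ] scene [0.4242 0.2204 0.085 ]
mat [0.4258 0.2193 0.008 ] scene [0.4198 0.2151 0.008 ]
coast [ 0.6062 -0.1997  0.006 ] scene [ 0.5998 -0.2026  0.006 ]
[417.6  182.47] [415 180   5   7  15]
[292.95 189.67] [290 185   9  10  42]
[331.22 195.02] [329 191   7  10  40]
[214.85 195.68] [205 193  21   7 109]
[164.02 208.42] [146 199  38  17 342]
[266.7  215.33] [264 213   6   8  27]
[266.09 227.95] [259 224  15   8  74]
[310.3  234.79] [302 232  18   7  98]
((29.28658676147461, 28.079269409179688), (32.908599853515625, 33.23989486694336), 83.6598129272461) [ 0.60628189 -0.19941148  0.006     ]
```

Both views agree within a few mm. The shaker triangulates to z≈0.09 at (0.416,0.208), which fits its height on the mat. Moving now.

```bash
cat >> h.py <<'E'
Q=[0,1,0,0]; MAT=(.425,.2185); COAST=(.605,-.2005)
def pick(xy,zbase,zg,width,zh):
    """grasp at height zg over the underside zbase; lift to TCP height zh"""
    z=zbase+zg-.019
    move_pose([*xy,z+.11],Q); command_gripper(1.0); movel([*xy,z+.06],v=.2)
    hit=movel([*xy,z],v=.1,until_force=8)
    if hit: print('HIT',get_tcp_pos()); raise SystemExit
    command_gripper(max(0,(width-.012)/.088))
    print('grip',get_grip_width()*88,'mm finger',get_finger_force()); movel([*xy,zh],v=.15)
def place(xy,zbase,zg,width,zup,dropopen=.016):
    z=zbase+zg-.019
    move_pose([*xy,max(z+.05,zup)],Q); movel([*xy,z+.006],v=.12)
    hit=movel([*xy,z-.004],v=.02,until_force=4); p=get_tcp_pos()
    print('contact',hit,'dz mm',(p[2]-z)*1e3,'xy',p[:2],'grip',get_grip_width()*88)
    command_gripper(min(1,(width+dropopen)/.088)); wait(.2)
    movel([*xy,p[2]+.10],v=.2); print('t',get_time(),'F',get_ft_force())
E
python3 - <<'E'
from h import *
pick((.416,.208),.008,.045,.044,.16)
place(COAST,.006,.045,.044,.16)
for n in("scene","top"): cv2.imwrite(f"pics/{n}1.png",read_camera(n)[:,:,::-1])
a=cv2.imread('pics/top1.png')[125:245,105:415];b=cv2.imread('pics/scene1.png')[140:270,130:420]
cv2.imwrite('pics/c1.png',np.vstack([cv2.resize(a,(690,267),interpolation=2),cv2.resize(b,(690,309),interpolation=2)]))
E
```

```text
grip 41.326723164581715 mm finger 29.993577504646964
contact True dz mm 0.09056592283229747 xy [ 0.60540762 -0.20068855] grip 41.44826550206223
t 10.8 F [ 0.01923434 -0.0809502  -0.92355579]
```

View pics/c1.png

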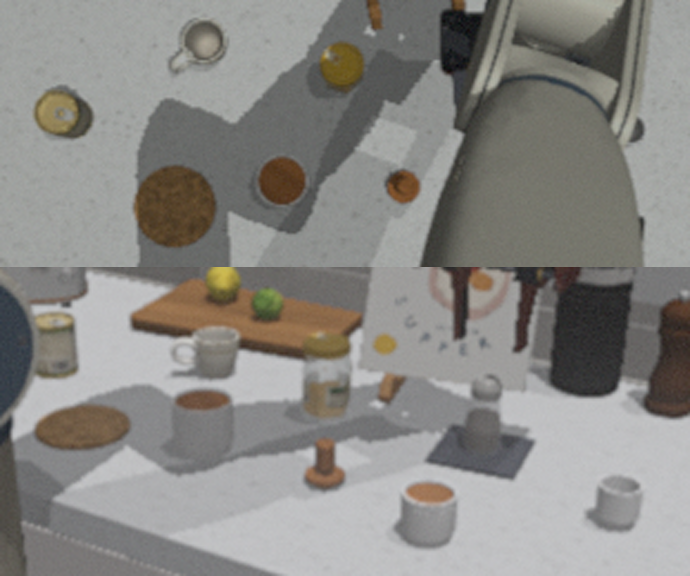

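The shaker stands on the coaster (scene half, about (485,445)), and the mat is clear at top crop (175,206). I'll re-measure the mat, then move the large jar.

```bash
python3 - <<'E'
from h import *
im=np.ascontiguousarray(cv2.imread('pics/top1.png')[:,:,::-1])
for c,s in blobs('top',im,(3,90,30),(22,255,255),(150,190,270,245),100): print(c.round(2),s,cast('top',c,.008).round(4))
sc=np.ascontiguousarray(cv2.imread('pics/scene1.png')[:,:,::-1])
for c,s in blobs('scene',sc,(3,90,30),(22,255,255),(130,190,200,230),100): print('scene',c.round(2),s,cast('scene',c,.006).round(4))
pick((.460,.073),0,.035,.068,.10)
place(MAT,.008,.035,.068,.11)
pick((.4115,-.2235),0,.032,.054,.15)
im=read_camera('top');cv2.imwrite('pics/top2.png',im[:,:,::-1])
for c,s in blobs('top',im,(3,90,30),(22,255,255),(150,190,270,245),60): print(c.round(2),s,'jar',cast('top',c,.065).round(4))
a=im[170:250,140:300,::-1];cv2.imwrite('pics/c2.png',cv2.resize(a,(800,400),interpolation=2))
E
```

```text
[231.25 205.92] [221 196  21  21 334] [0.4613 0.0764 0.008 ]
[183.13 217.42] [ 166  200   35   36 1001] [0.426  0.2189 0.008 ]
scene [163.   207.05] [146 199  37  17 446] [0.419  0.2189 0.006 ]
grip 69.0753604722231 mm finger 30.001065130345523
contact True dz mm 0.19383003434470317 xy [0.42554144 0.2188502 ] grip 68.69909888472854
t 18.175 F [-0.68740015  0.20963336 -0.59173211]
grip 54.228178662349706 mm finger 30.000581913627684
[186.82 216.86] [166 200  36  36 457] jar [0.4274 0.1974 0.065 ]
[179.   217.75] [169 208  21  21 336] jar [0.4247 0.2195 0.065 ]
```

View pics/c2.png

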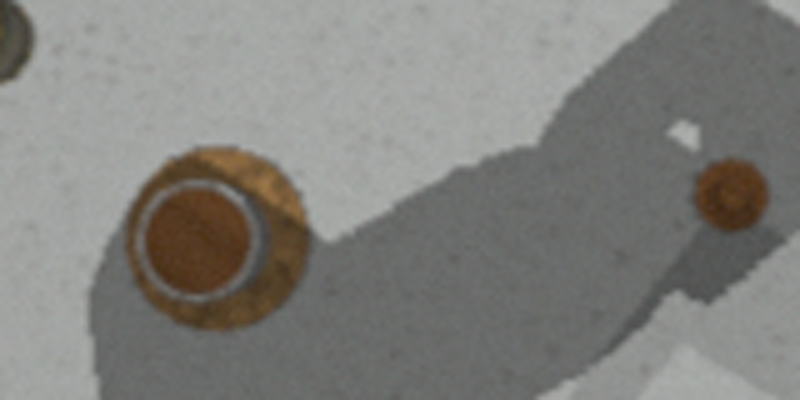

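The large jar (disc at crop (196,240)) stands on the mat. Its measured centre (0.4247,0.2195) is within 2 mm of the mat's. Next: place the medium jar, pick the small one, check.

```bash
python3 - <<'E'
from h import *
C=(.425,.219)
place(C,.065,.032,.054,.15)
pick((.528,-.372),0,.030,.044,.20)
im=read_camera('top');cv2.imwrite('pics/top3.png',im[:,:,::-1]);sc=read_camera('scene');cv2.imwrite('pics/scene3.png',sc[:,:,::-1])
for c,s in blobs('top',im,(3,90,30),(22,255,255),(150,190,300,245),60): print(c.round(2),s,'med',cast('top',c,.112).round(4),'lid',cast('top',c,.014).round(4))
cv2.imwrite('pics/c3.png',np.hstack([cv2.resize(im[180:250,140:220,::-1],(400,350),interpolation=2),cv2.resize(sc[150:220,130:210,::-1],(400,350),interpolation=2)]))
E
```

```text
contact True dz mm -0.07128352251631331 xy [0.42551122 0.21930981] grip 54.52479384340203
t 27.0417 F [-0.49140654  0.57517912 -0.33973793]
grip 43.79982928526738 mm finger 30.00002059208782
[187.96 217.01] [168 200  33  36 430] med [0.4268 0.1856 0.112 ] lid [0.4273 0.2034 0.014 ]
[285.72 208.6 ] [279 202  14  14 151] med [ 0.4518 -0.0789  0.112 ] lid [ 0.4545 -0.0845  0.014 ]
[175.35 217.43] [168 210  16  16 211] med [0.4253 0.2199 0.112 ] lid [0.4257 0.2408 0.014 ]
```

View pics/c3.png

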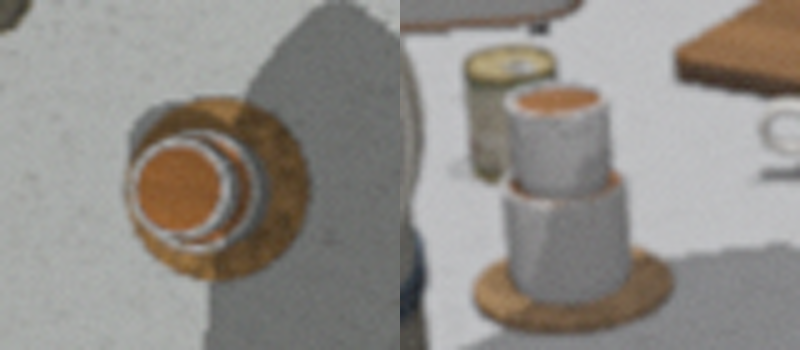

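The medium jar sits flat in the rim, with its centre at (0.4253,0.2199) and contact at the expected height. Next: the small jar, then pick the lid.

```bash
python3 - <<'E'
from h import *
place((.4255,.2195),.112,.030,.044,.20)
pick((.4535,-.0845),0,.038,.022,.25)
im=read_camera('top');cv2.imwrite('pics/top4.png',im[:,:,::-1]);sc=read_camera('scene')
cv2.imwrite('pics/c4.png',np.hstack([cv2.resize(im[180:250,140:220,::-1],(400,350),interpolation=2),cv2.resize(sc[80:220,130:290,::-1],(400,350),interpolation=2)]))
E
```

```text
contact True dz mm -0.05323791591342608 xy [0.42600698 0.21977879] grip 43.760237437010765
t 37.7333 F [-0.16420575 -0.27916332  0.42752556]
grip 21.442009397543373 mm finger 29.999973406072513
```

View pics/c4.png

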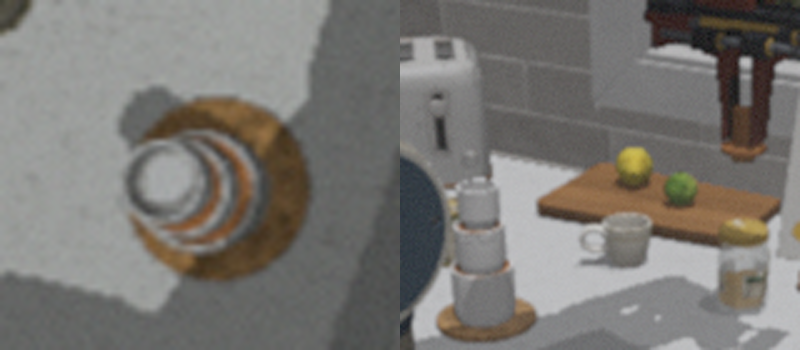

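The small jar stands on the tower, with its mouth centred at about crop (168,183). I'll cast that point as a check before placing the lid.

```bash
python3 - <<'E'
from h import *
p=cast('top',(168.5/5-.5+140,183.5/5-.5+180),.157);print(p)
xy=np.array([.4255,.2195]); d=p[:2]-xy
assert np.linalg.norm(d)<.007
place(tuple(xy+.4*d),.149,.038,.022,.25)
move_pose([.45,-.25,.35],Q); wait(.3)
im=read_camera('top');sc=read_camera('scene')
cv2.imwrite('pics/c5.png',np.vstack([cv2.resize(im[125:245,105:415,::-1],(690,267),interpolation=2),cv2.resize(sc[140:270,130:420,::-1],(690,309),interpolation=2)]))
cv2.imwrite('pics/c5b.png',np.hstack([cv2.resize(im[180:250,140:220,::-1],(400,350),interpolation=2),cv2.resize(sc[140:210,125:205,::-1],(400,350),interpolation=2)]))
E
```

```text
[0.42828204 0.2160126  0.157     ]
contact True dz mm -0.13077471815367558 xy [0.42719416 0.21841294] grip 21.387138604709907
t 47.2333 F [-0.02683603 -0.06575686 -0.3895919 ]
```

View pics/c5.png

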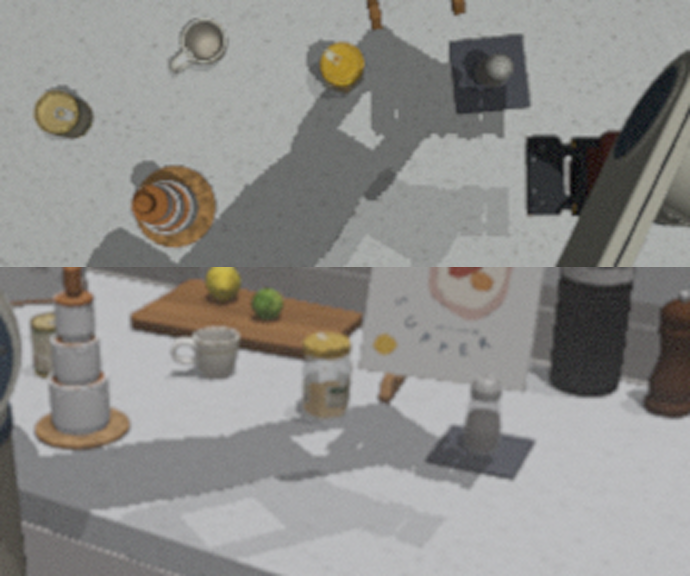

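View pics/c5b.png

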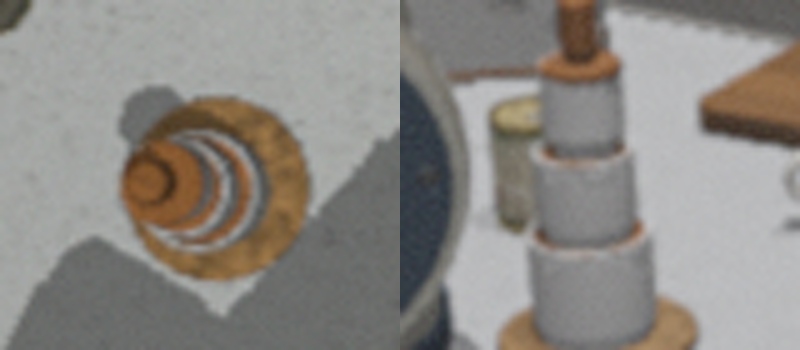

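The tower is complete: the lid is flush on the small jar, and the tin, honey jar and cup are unmoved. One last check of the shaker, with its dome at top crop (498,67), then I hand in.

```bash
python3 - <<'E'
from h import *
p=cast('top',(498.5/2.226-.5+105,67.5/2.226-.5+125),.09);print(p)
if np.hypot(*(p[:2]-np.array(COAST)))<.009: print(job_done())
E
```

```text
[ 0.60261343 -0.1982398   0.09      ]
the job is handed in; nothing more can be done
None
```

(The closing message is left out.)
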